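# Latch the fastener case

## Robot

A 7-joint arm with a two-finger parallel gripper is mounted at the origin on the work surface. World frame = base frame: x ahead of the robot, y to its left, z up, the work surface at z = 0. Lengths are in m, angles in rad, forces in N, time in s.
With the tool pointing down it reaches from about 0.4 to 0.85 m from the base axis. Payload 10.4 kg.
Tool frame: the origin (TCP) lies at the very end of the fingers, on their centre line; the grasp point (between the pads) lies 19 mm behind it; z points along the fingers, y is the line along which they close (so a half turn about z gives the same grasp; the last joint's range is limited). The gripper opens to 85 mm and grips with 20 to 120 N. Pads are 22 mm wide; open, the fingers measure 114 mm over their backs; the gripper's body (76 mm by 85 mm) begins 54 mm behind the grasp point. The pads swing forward as they close: fully open they stand 13 mm farther back than shut.
Start: joints at [1.165, 0.332, -0.065, 1.46, 0.022, 1.35, -0.088], TCP at [0.233, -0.58, 0.231] pointing down, gripper open.
Joint ranges: [-2.6, 2.6], [-0.5, 2.12], [-1.47, 1.34], [0.16, 2.42], [-1.27, 4.41], [0.06, 2.06], [-2.6, 2.6]. Speed limits (rad/s): [2.22, 2.22, 2.79, 2.79, 3.14, 3.14, 3.14].

## Interface

Orientations are given as a unit quaternion [x, y, z, w].
In Python, from workcell import * gives the robot as it stands.
- The arm moves only by the tool step_arm, never from a script. Its argument "commands" is one flat list of numbers, 7 for each row, row after row: the finger opening in mm, from 0 to 85.4, then the shift along the world's x, y, z as a fraction of full scale, then the turn, a rotation vector about the world's x, y, z as a fraction of full scale. A call has exactly 10 rows; each row is the pose to reach, as a shift and turn from the pose commanded when the call began, turning the shorter way round; what a row does not reach only later rows make up. Full scale, the value 1, is 0.6 m for a shift and pi rad for a turn. A row lasts 1/8 s, in which the tool goes at most 62.5 mm and 10.7 degrees, less where a joint would pass 70% of its speed; a pose out of reach is approached as far as the arm can. A call with a number of a shift or a turn outside -1 to 1 is refused whole. A call with a gripper value outside its range is refused whole. The fingers move at their own pace and stop on an object; "squeeze" is the grip in N (left out, the last holds). Time passes only in rows, so rows that repeat a pose let the fingers close, or fill a call up. It gives the time, the measured TCP pose, the force, the opening and the grip force at its end, in the units of the state.
- get_obs(): the state, without advancing time (a new reading comes with each control period).
- camera(name): name is "side" or "top" or "wrist"; returns the picture (420x560x3 uint8, red, green, blue); there is no depth.
- camera_params(name): a dict with "mtx" (3x3 intrinsics, pixels), "extrinsics" (4x4, takes a point from world to camera coordinates); the wrist camera has in their place "tool_from_camera" (4x4, takes a point from camera to tool coordinates, whose origin is the TCP and whose axes are the flange's). Camera axes: x right, y down, z forward; pixel columns grow to the right and rows downward; lengths in m; the calibration is good to about 2 mm. A picture is of the moment at which its call begins: read the wrist's pose just before it. camera_params takes no time and is no camera call.
- hand_in(): hands the job in; it is judged then, once.
The state is a dict: "clock": time; "joint_pos": joint angles; "joint_velocities": joint speeds; "tau": joint torques, N m; "position": TCP position; "ee_rot": TCP orientation; "ft_force": force on the tool from outside, world axes, zero at the start; "torque": the same for the moment, N m; "grip_width": opening from 0.0 (shut) to 1.0 (fully open); "grasp_force": force on a finger pad.
Only numpy, scipy, OpenCV 4.12 (cv2) and the standard library are available. Lean on these libraries where they do the work, as an engineer would, in place of code of your own. Each camera call takes 0.05 s, during which the arm holds its last target. There are 200 camera calls.

## Task

Latch the closed fastener case: with the closed fingers press its three raised latches down fully flat, first the widest, then the middle-sized one, last the narrowest, each one fully home before the next is pushed. Only push: do not lift a latch further open, and leave the tape measure, the jar and the bottle where they are.

Things in the scene. Friction and masses are not known exactly. Their poses are not given: they have to be found in the camera images.
- case: closed black fastener case, 280 (x) x 380 (y) x 62 mm high, clear lid over screws; does not budge. Origin: centre of its underside, on the bench; x away from the latch edge, y along it, z up. Three grey push latches, 110 mm apart in any order, sit on the rim along its -x edge: flaps hinged 80 mm to -x of the case's centre, free edges to -x and raised; pushed down they lie flat on the rim
- wide (a joint): wide latch's flap angle (rad): 0 = flat on the rim, home, at its stop; grows as the free edge rises; starts 0.4 to 0.65, upper stop 0.95. Stiff friction hinge (0.12 N m, about 4 N straight down at the seat point), no spring: stays where it is left. The flap is 60 mm long, 80 mm wide, 5 mm thick, with an 18 mm down-turned lip at its free edge
- wide_seat (a point): fixed spot to press the wide latch (80 mm wide): on the flap's upper face as it lies when home, mid-width, 30 mm from its hinge line, 67 mm above the bench. x: from the flap's free edge to its hinge, into the case (away from the robot); y along the hinge; z up. It stays while the flap moves; at flap angle a the face is about 30*tan(a) mm above it
- middle (a joint): middle latch's flap angle (rad): 0 = flat on the rim, home, at its stop; grows as the free edge rises; starts 0.4 to 0.65, upper stop 0.95. Stiff friction hinge (0.12 N m, about 4 N straight down at the seat point), no spring: stays where it is left. The flap is 60 mm long, 46 mm wide, 5 mm thick, with an 18 mm down-turned lip at its free edge
- middle_seat (a point): fixed spot to press the middle latch (46 mm wide): on the flap's upper face as it lies when home, mid-width, 30 mm from its hinge line, 67 mm above the bench. x: from the flap's free edge to its hinge, into the case (away from the robot); y along the hinge; z up. It stays while the flap moves; at flap angle a the face is about 30*tan(a) mm above it
- narrow (a joint): narrow latch's flap angle (rad): 0 = flat on the rim, home, at its stop; grows as the free edge rises; starts 0.4 to 0.65, upper stop 0.95. Stiff friction hinge (0.12 N m, about 4 N straight down at the seat point), no spring: stays where it is left. The flap is 60 mm long, 22 mm wide, 5 mm thick, with an 18 mm down-turned lip at its free edge
- narrow_seat (a point): fixed spot to press the narrow latch (22 mm wide): on the flap's upper face as it lies when home, mid-width, 30 mm from its hinge line, 67 mm above the bench. x: from the flap's free edge to its hinge, into the case (away from the robot); y along the hinge; z up. It stays while the flap moves; at flap angle a the face is about 30*tan(a) mm above it
- tape: yellow tape measure, 55 x 32 x 50 mm high, loose on the clear lid behind the latches; origin: centre of its underside. Leave alone
- jar: glass jar with steel cap, 56 mm across, 75 mm high, loose on the bench beside the case; origin: centre of its underside. Leave alone
- flask: amber glass bottle, 56 mm across, 140 mm high, loose on the bench beside the case; origin: centre of its underside. Leave alone

How it is judged:
By the outcome, as a careful person would: the job done as asked, in the order asked, and still so for the second after the job is handed in, with the robot touching nothing.
It also fails if it takes over 45 s, if anything falls off the work surface, if the arm or the gripper's body presses on something with over 40 N, if the wrist force passes 120 N, or if a joint passes its speed limit or range.

## Working session

There is one attempt and no reset: what is moved stays moved. The work goes in short steps, Python scripts to look and compute and a tool call to move; the robot and the scene stay as the last step left them, time stands still between calls to the robot, and variables do not carry over. Pictures are saved under pics/ and viewed, at most 10 in all, crops included, and the job is handed in when it is done.

Besides the shell and the picture viewer there is one more tool, called by a JSON object that holds its "name" and its "arguments". step_arm: Moves the arm, as the interface text tells. Its arguments: {"type":"object","properties":{"commands":{"type":"array","items":{"type":"number"}},"squeeze":{"type":"number"}},"required":["commands"]}

```bash
mkdir -p pics
python3 - <<'E'
from workcell import *
import cv2
for n in ("top","side"):
    cv2.imwrite(f"pics/{n}0.png",camera(n)[:,:,::-1]); p=camera_params(n); print(n,p["mtx"].round(1).tolist(),p["extrinsics"].round(4).tolist())
o=get_obs();print({k:o[k] for k in("clock","position","ee_rot","ft_force","grip_width")})
E
```

```text
top [[392.8, 0.0, 275.6], [0.0, 392.8, 201.7], [0.0, 0.0, 1.0]] [[-0.016, -0.9998, 0.0068, 0.0064], [-0.9957, 0.0153, -0.0913, 0.6176], [0.0912, -0.0082, -0.9958, 0.8179], [0.0, 0.0, 0.0, 1.0]]
side [[413.1, 0.0, 280.7], [0.0, 413.1, 204.4], [0.0, 0.0, 1.0]] [[-0.9893, -0.1458, 0.007, 0.587], [-0.1116, 0.7245, -0.6802, 0.1344], [0.0941, -0.6737, -0.733, 0.8977], [0.0, 0.0, 0.0, 1.0]]
{'clock': 0.1, 'position': array([ 0.23330548, -0.57947362,  0.23059415]), 'ee_rot': array([ 9.81743013e-01,  1.90211102e-01, -1.47898244e-04, -6.08497191e-04]), 'ft_force': array([-0.15152899,  0.12685686, -0.55798709]), 'grip_width': 0.9959629521747263}
```

View pics/top0.png

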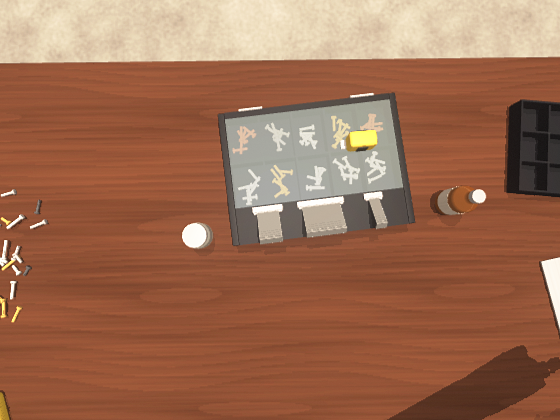

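View pics/side0.png

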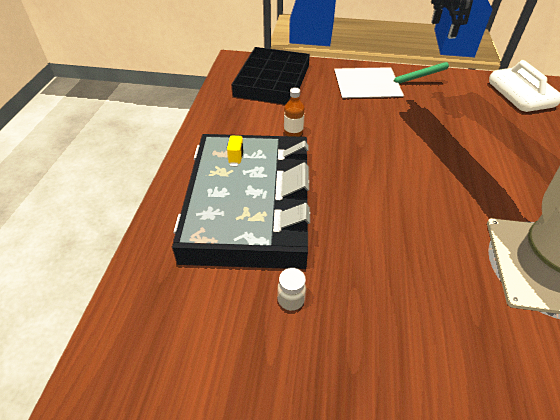

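```bash
cat > h.py <<'E'
import numpy as np, cv2
from workcell import *
from scipy.optimize import least_squares
def proj(n,P):
    p=camera_params(n);E=np.array(p["extrinsics"]);c=np.atleast_2d(P)@E[:3,:3].T+E[:3,3];q=c@np.array(p["mtx"]).T
    return q[:,:2]/q[:,2:]
def case(v,L):
    c,s=np.cos(v[2]),np.sin(v[2]);L=np.atleast_2d(np.array(L,float))
    return np.c_[v[0]+c*L[:,0]-s*L[:,1],v[1]+s*L[:,0]+c*L[:,1],L[:,2]]
E
python3 - <<'E'
from h import *
C=[[.14,.19,.062],[.14,-.19,.062],[-.14,-.19,.062],[-.14,.19,.062]]
top=np.array([[219,115],[395,94],[413,221],[234,244]]); 
side=np.array([[176,248],[203,137],[307,137],[308,247]])
f=lambda v:(proj("top",case(v,C))-top).ravel()
g=lambda v:np.r_[f(v),(proj("side",case(v,C))-side).ravel()]
for F in(f,g):
    r=least_squares(F,[.6,0,0],loss="soft_l1");v=r.x;print(v.round(4),r.fun.round(1))
for n,y in(("mid",.11),("wide",0),("nar",-.11)): print(n,case(v,[[-.11,y,.067]]).round(4))
for n in("top","side"):
    im=np.ascontiguousarray(cv2.imread(f"pics/{n}0.png"));S=3
    x,y=((210,85) if n=="top" else (165,110)); im=cv2.resize(im[y:y+170,x:x+215],None,fx=S,fy=S)
    d=lambda P,c:[cv2.circle(im,tuple(int(t) for t in (q-[x,y])*S),3,c,-1) for q in proj(n,P)]
    d(case(v,C),(0,0,255))
    for yy,w in((.11,.046),(0,.08),(-.11,.022)): d(case(v,[[-.11,yy,.067],[-.08,yy-w/2,.067],[-.08,yy+w/2,.067]]),(0,255,0))
    cv2.imwrite(f"pics/{n}1.png",im[:600])
    globals()[n]=im[:510]
cv2.imwrite("pics/both.png",cv2.resize(np.vstack([top,side]) if 0 else np.hstack([top,side]),(800,316)))
E
```

```text
[ 0.6857 -0.0883  0.111 ] [-1.2 -1.8  0.5 -2.5  3.4  1.2 -0.7  1.7]
[ 0.6836 -0.088   0.1143] [-1.6 -0.5  0.1 -1.8  3.4  1.9 -0.6  3.  -3.3 -1.1 -0.5 -3.8 -0.  -1.2
  1.1  4. ]
mid [[0.5617 0.0087 0.067 ]]
wide [[ 0.5743 -0.1006  0.067 ]]
nar [[ 0.5868 -0.2098  0.067 ]]
```

View pics/top1.png

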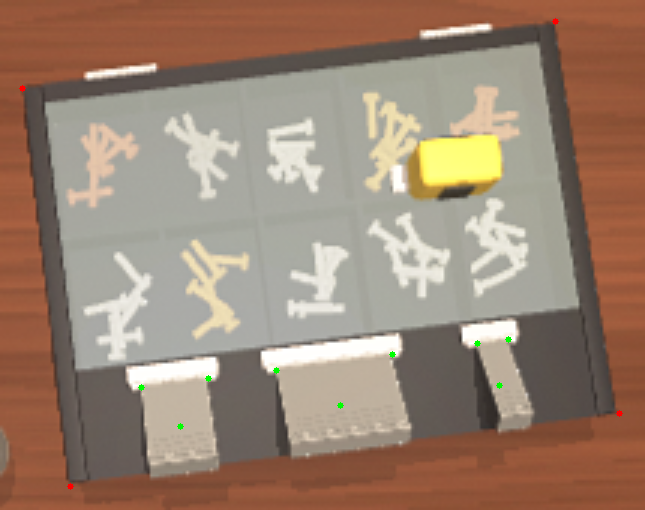

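View pics/side1.png

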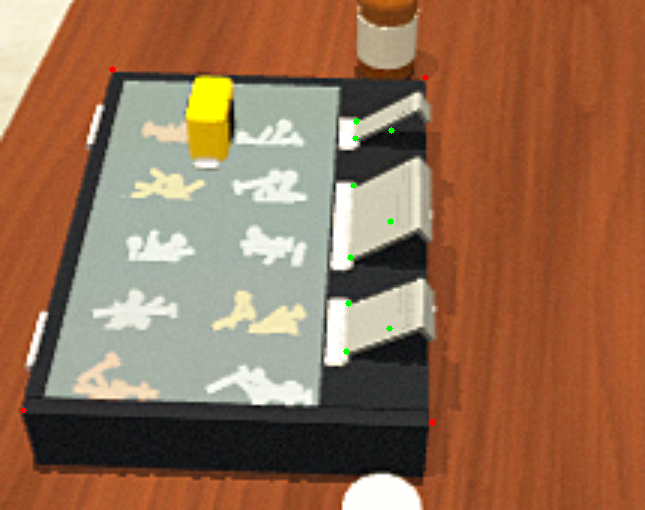

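Up in the top view is +x. The middle latch is at left (268,222), the wide one in the centre (324,217) and the narrow one at right (376,210). The projected seats (green) land on the flaps in both views. Closing the fingers and moving to above the wide latch.

{"name": "step_arm", "arguments": {"commands": [0,0.563,0.797,-0.08,0,0,-0.086,0,0.563,0.797,-0.08,0,0,-0.086,0,0.563,0.797,-0.08,0,0,-0.086,0,0.563,0.797,-0.08,0,0,-0.086,0,0.563,0.797,-0.08,0,0,-0.086,0,0.563,0.797,-0.08,0,0,-0.086,0,0.563,0.797,-0.08,0,0,-0.086,0,0.563,0.797,-0.08,0,0,-0.086,0,0.563,0.797,-0.08,0,0,-0.086,0,0.563,0.797,-0.08,0,0,-0.086], "squeeze": 20}}

```text
clock: 1.35
position: [0.5724, -0.0972, 0.1827]
ee_rot: [0.998, 0.059, -0.0, -0.001]
ft_force: [-0.8, -0.3, -1.5]
grip_width: 0.003
grasp_force: 0.0
```

Run:
```python
from h import *
from scipy.spatial.transform import Rotation as R
o=get_obs();im=np.ascontiguousarray(camera("wrist")[:,:,::-1]);p=camera_params("wrist")
T=np.array(p["tool_from_camera"]);print(o["position"].round(4),T.round(3).tolist())
v=[.6836,-.088,.1143]
Rm=R.from_quat(o["ee_rot"]).as_matrix()
def pj(P):
    t=(P-o["position"])@Rm;c=(t-T[:3,3])@T[:3,:3];q=c@np.array(p["mtx"]).T;return q[:,:2]/q[:,2:]
cv2.imwrite("pics/w0raw.png",im)
for yy,w in((.11,.046),(0,.08),(-.11,.022)):
    for q in pj(case(v,[[-.11,yy,.067],[-.08,yy-w/2,.067],[-.08,yy+w/2,.067],[-.14,-.19,.062],[-.14,.19,.062]])):
        if abs(q).max()<2000: cv2.circle(im,(int(q[0]),int(q[1])),3,(0,255,0),-1)
cv2.imwrite("pics/w0.png",im)
```

```text
[ 0.5724 -0.0972  0.1827] [[-0.0, -0.964, -0.267, 0.067], [1.0, -0.001, 0.0, -0.0], [-0.0, -0.267, 0.964, -0.144], [0.0, 0.0, 0.0, 1.0]]
```

View pics/w0.png

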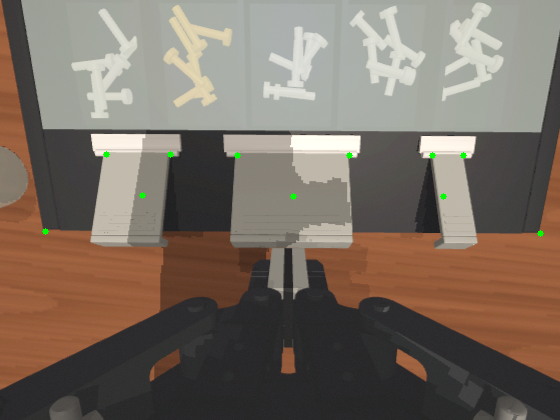

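The wrist view confirms the fit: projected hinge and seat points sit on the flaps (wide seat at 293,196). Pressing the wide latch.

{"name": "step_arm", "arguments": {"commands": [0,0,0,-0.1,0,0,0,0,0,0,-0.13,0,0,0,0,0,0,-0.14,0,0,0,0,0,0,-0.15,0,0,0,0,0,0,-0.16,0,0,0,0,0,0,-0.17,0,0,0,0,0,0,-0.18,0,0,0,0,0,0,-0.19,0,0,0,0,0,0,-0.194,0,0,0,0,0,0,-0.194,0,0,0]}}

```text
clock: 2.65
position: [0.5709, -0.1017, 0.0671]
ee_rot: [0.998, 0.056, -0.0, 0.0]
ft_force: [-4.4, -0.9, 7.6]
grip_width: -0.001
grasp_force: 3.9
```

{"name": "step_arm", "arguments": {"commands": [0,0,0,-0.001,0,0,0,0,0,0,-0.002,0,0,0,0,0,0,-0.003,0,0,0,0,0,0,-0.003,0,0,0,0,0,0,-0.003,0,0,0,0,0,0,-0.003,0,0,0,0,0,0,-0.003,0,0,0,0,0,0,-0.003,0,0,0,0,0,0,-0.003,0,0,0,0,0,0,-0.003,0,0,0]}}

```text
clock: 3.9
position: [0.571, -0.1017, 0.0668]
ee_rot: [0.998, 0.056, -0.0, 0.0]
ft_force: [-12.3, -0.7, 24.2]
grip_width: -0.003
grasp_force: 11.7
```

The force rose to 24 N with no further travel at z 0.0668, so the wide latch is home. Next, the middle one.

{"name": "step_arm", "arguments": {"commands": [0,0,0,0.1,0,0,0,0,0,0,0.13,0,0,0,0,-0.005,0.05,0.13,0,0,0,0,-0.015,0.13,0.13,0,0,0,0,-0.02,0.183,0.13,0,0,0,0,-0.02,0.183,0.13,0,0,0,0,-0.02,0.183,0.12,0,0,0,0,-0.02,0.183,0.1,0,0,0,0,-0.02,0.183,0.08,0,0,0,0,-0.02,0.183,0.07,0,0,0]}}

```text
clock: 5.15
position: [0.5587, 0.0077, 0.1057]
ee_rot: [0.998, 0.056, -0.001, -0.0]
ft_force: [-0.2, 0.0, -0.0]
grip_width: 0.002
grasp_force: 0.0
```

{"name": "step_arm", "arguments": {"commands": [0,0,0,-0.01,0,0,0,0,0,0,-0.02,0,0,0,0,0,0,-0.03,0,0,0,0,0,0,-0.04,0,0,0,0,0,0,-0.05,0,0,0,0,0,0,-0.06,0,0,0,0,0,0,-0.066,0,0,0,0,0,0,-0.07,0,0,0,0,0,0,-0.07,0,0,0,0,0,0,-0.07,0,0,0]}}

```text
clock: 6.4
position: [0.5589, 0.0082, 0.0668]
ee_rot: [0.998, 0.056, -0.0, 0.001]
ft_force: [-13.0, -0.3, 25.6]
grip_width: 0.001
grasp_force: 12.3
```

The middle latch stopped at the same depth and force. Before the narrow one, I'll lift and check by camera on the way.

{"name": "step_arm", "arguments": {"commands": [0,0,0,0.1,0,0,0,0,0,0,0.16,0,0,0,0,0.005,-0.08,0.16,0,0,0,0,0.015,-0.17,0.16,0,0,0,0,0.03,-0.27,0.16,0,0,0,0,0.041,-0.364,0.16,0,0,0,0,0.041,-0.364,0.15,0,0,0,0,0.041,-0.364,0.12,0,0,0,0,0.041,-0.364,0.09,0,0,0,0,0.041,-0.364,0.09,0,0,0]}}

```text
clock: 7.65
position: [0.5828, -0.2086, 0.1168]
ee_rot: [0.998, 0.057, -0.002, -0.001]
ft_force: [-0.5, -0.3, 0.0]
grip_width: 0.004
grasp_force: 0.0
```

Run:
```python
from h import *
a=camera("wrist")[:,:,::-1];b=camera("side")[110:280,165:380,::-1]
cv2.imwrite("pics/chk.png",np.hstack([cv2.resize(a,(400,300)),cv2.resize(b,(379,300))]))
```

```text
(no output)
```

View pics/chk.png

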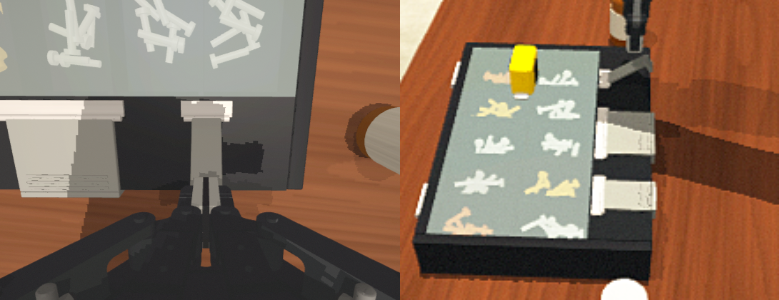

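Both pressed latches lie flat in the side view (625,135 and 628,195), and the fingers are centred over the narrow flap (205,160). Pressing it now.

{"name": "step_arm", "arguments": {"commands": [0,0,0,-0.02,0,0,0,0,0,0,-0.03,0,0,0,0,0,0,-0.04,0,0,0,0,0,0,-0.05,0,0,0,0,0,0,-0.06,0,0,0,0,0,0,-0.07,0,0,0,0,0,0,-0.08,0,0,0,0,0,0,-0.087,0,0,0,0,0,0,-0.09,0,0,0,0,0,0,-0.09,0,0,0]}}

```text
clock: 9.0
position: [0.5835, -0.2104, 0.0668]
ee_rot: [0.998, 0.056, -0.0, 0.0]
ft_force: [-11.4, 1.6, 21.9]
grip_width: 0.001
grasp_force: 10.9
```

{"name": "step_arm", "arguments": {"commands": [0,0,0,0.05,0,0,0,0,0,0,0.15,0,0,0,0,0,0,0.25,0,0,0,0,0,0,0.25,0,0,0,0,-0.1,0,0.25,0,0,0,0,-0.2,0,0.25,0,0,0,0,-0.3,0,0.25,0,0,0,0,-0.3,0,0.25,0,0,0,0,-0.3,0,0.25,0,0,0,0,-0.3,0,0.25,0,0,0]}}

```text
clock: 10.25
position: [0.405, -0.2098, 0.2148]
ee_rot: [0.998, 0.057, 0.0, -0.0]
ft_force: [-0.3, 0.3, -0.6]
grip_width: 0.001
grasp_force: 0.0
```

Run:
```python
from h import *
a=camera("top")[70:270,170:500,::-1];b=camera("side")[110:320,165:380,::-1]
cv2.imwrite("pics/end.png",np.hstack([cv2.resize(a,(450,300)),cv2.resize(b,(340,300))]))
```

```text
(no output)
```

View pics/end.png

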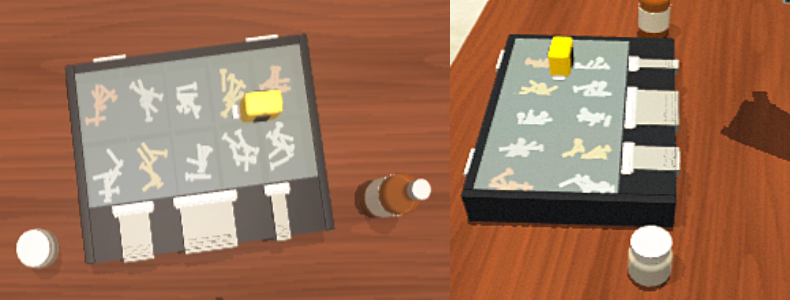

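All three latches lie flat (side view: 655,63; 655,107; 655,158). The tape, jar and bottle are where they were.

```bash
python3 -c "
from workcell import *
print(hand_in())"
```

```text
the job is handed in; nothing more can be done
None
```

The three latches were pressed flat in the order wide, middle, narrow, with the tape measure, jar and bottle left in place, and the job was handed in at about 10 s; no verdict came back.

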